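# Draw one portion on the piston doser

### The arm

A 6-joint arm with a two-finger parallel gripper is mounted at the origin on a cart in front of the work surface, level with it; the furniture and walls round the work are solid. World frame = base frame: x ahead of the robot, y to its left, z up, the work surface at z = 0. Lengths are in mm, angles in rad, forces in N, time in s.
With the tool pointing down it reaches from about 350 to 775 mm from the base axis. Payload 7.3 kg.
Tool frame: the origin (TCP) lies on the centre line of the jaws, within the pads' length; the fingertips stand 17 mm ahead of it and the grasp point (between the pads) lies 2 mm behind it; z points along the fingers, y is the line along which they close (so a half turn about z gives the same grasp; the last joint's range is limited). The gripper opens to 92 mm and grips with 3 to 60 N. Pads are 19 mm wide; open, the fingers measure 130 mm over their backs; the gripper's body (75 mm by 190 mm) begins 47 mm behind the grasp point.
Start: joints at [1.092, 0.342, 1.524, -0, 1.275, -0.146], TCP at [171.498, 496.217, 243.741] pointing down, gripper open.
Joint ranges: [-2.53, 2.53], [-0.77, 2.02], [0.04, 2.7], [-1, 4.14], [0.28, 2.66], [-3.11, 3.11]. Speed limits (rad/s): [2.57, 2.57, 3.14, 3.14, 3.14, 3.14].

### API

Orientations are given as [roll, pitch, yaw] about the fixed x, y, z axes, in that order (R = Rz(yaw) Ry(pitch) Rx(roll)).
In Python, from plant import bot gives the robot as it stands. The module is installed in compiled form; this text tells all that it offers.
- The arm moves only by the shell command python3 -m pendant 'ROWS'. ROWS is JSON, a list of rows, each a list of 3 entries, a list of its own where there are three numbers: the shift along the world's x, y, z as a fraction of full scale, then the turn, a rotation vector about the world's x, y, z as a fraction of full scale, then the opening, from -1 (shut) to 1 (fully open), so that 0 is half open. In form: [[[tx, ty, tz], [rx, ry, rz], claw], ...]. A call has exactly 10 rows; each row shifts and turns the commanded pose from where the row before left it; what a row does not reach is not made up. Full scale, the value 1, is 30 mm for a shift and 0.12 rad for a turn. A row lasts 1/12 s, in which the tool goes at most 41.7 mm and 7.16 degrees, less where a joint would pass 70% of its speed; a pose out of reach is approached as far as the arm can. A call with a number of a shift or a turn outside -1 to 1 is refused whole. A call with a gripper value outside its range is refused whole. The fingers move at their own pace and stop on an object; the grip force is fixed at half the most. Time passes only in rows, so rows that do not move let the fingers close, or fill a call up. It gives the time, the measured TCP pose, the force, the opening and the grip force at its end, in the units of the state.
- bot.get_obs(): the state, without advancing time (a new reading comes with each control period).
- bot.capture(name): name is "scene" or "top" or "wrist"; returns the picture (384x512x3 uint8, blue, green, red); there is no depth.
- bot.camera_params(name): a dict with "fovy" (degrees; the focal length in pixels is half the picture's height over the tangent of half this angle, whatever the lens; pixels are square), "cx", "cy" (the principal point, pixels), "distortion" ([k1, k2, p1, p2, k3] as OpenCV has them; the pictures are not rectified), "camera_from_world" (4x4, takes a point from world to camera coordinates). Camera axes: x right, y down, z forward; pixel columns grow to the right and rows downward; lengths in mm; the calibration is good to about 2 mm. A picture is of the moment at which its call begins: read the wrist's pose just before it. camera_params takes no time and is no camera call; for the wrist camera it gives the pose at the moment of the call.
- bot.close_job(): hands the job in; it is judged then, once.
The state is a dict: "time": time; "joint_positions": joint angles; "dq": joint speeds; "tau": joint torques, N m; "tool_pos": TCP position; "tcp_rot": TCP orientation; "contact_force": force on the tool from outside, world axes, zero at the start; "moment": the same for the moment, N m; "grip_width": finger opening in mm; "finger_force": force on a finger pad.
Only numpy, scipy, OpenCV 4.12 (cv2) and the standard library are available. Lean on these libraries where they do the work, as an engineer would, in place of code of your own. Each camera call takes 0.05 s, during which the arm holds its last target. There are 200 camera calls.

### The job

Get the piston doser ready to be filled: first press its blue filler cover down until it sits level and flush in its seat, with the piston still down. Then draw the piston rod straight up by its black knob, without levering it sideways, until the whole red ring shows above the collar while the black ring below it stays hidden in the bore, and finish holding it still there; do not let go. Leave the other things on the worktop where they stand.

Things in the scene. Friction and masses are not known exactly. Their poses are not given: they have to be found in the camera images.
- collar (a point): Centre of the bore's mouth, on top of the metal barrel of the piston doser (white base plate 104 x 236 mm, fixed; collar 68 mm wide, 108 mm above the worktop). Bore vertical, 21.5 mm wide, 88 mm deep. z up; -y points level from the barrel to the white filler drum 120 mm away; the doser is turned by up to 0.45 rad.
- seat (a point): Centre of the rim plane of the filler seat on the white drum (84 mm wide, rim 75 mm above the worktop): a round recess 69 mm wide, 10 mm deep. Axes as the collar's. Pressing the cover with 5 to 10 N, 18 mm from here towards the catch, pushes the catch back and the cover snaps down.
- catch_ball (a point): Sprung catch: centre of a steel ball, 12 mm wide, that sticks 4 mm into the seat's recess on the side away from the barrel (-y), 36 mm from point seat, and carries the cover's high edge. It stands in a small white housing whose inner face is 41 mm from point seat and whose top is 7 mm above it.
- cover_top (a point): Flat round blue filler cover, loose, 66.6 mm wide, 10 mm thick, 60 g. This point is the centre of its upper face, z normal to the face. At the start it lies cocked by about 0.23 rad, low edge in the recess, high edge (away from the barrel) on the catch. Pressed home, this point coincides with point seat.
- knob (a point): Centre of the round black knob (34 mm wide, 32 mm tall, upright) on top of the piston rod; 42 mm above the collar at the start (bare rod for 26 mm between), standing free all round. Rod and knob are one loose part of about 250 g, which drops back if let go.
- red_ring (a point): Centre of the red ring (8 mm tall) round the 20 mm steel piston rod, 82 mm below the knob's centre. At the start hidden, 40 mm below the collar, the rod standing on the bore's floor. A black ring's upper edge lies 24 mm below this point. So the rod has to come up by 44 to 64 mm; at 54 mm, the middle, 34 mm of rod stay in the bore.
- beaker0: bystander: blue and white beaker, 74 mm wide, 66 mm tall; origin under its base
- salt_bowl: bystander: small orange-brown bowl filled with salt, 71 mm wide, 23 mm tall; origin under its base
- spice_small: bystander: small clear herb jar, 47 mm wide, 98 mm tall; origin under its base
- spice_jar_1: bystander: small spice jar with a red cap, 41 mm wide, 105 mm tall; origin under its base
- mill_1: bystander: salt shaker, 44 mm wide, 90 mm tall; origin under its base
- jar_1: bystander: jar with a yellow lid, 87 mm wide, 142 mm tall; origin under its base
- piston: the loose piston rod with its knob; origin at the rod's lower end, z along the rod towards the knob. Use point knob to grasp it.
- doser: the whole fixed doser; origin under the middle of its base plate, x and y as the collar's

How it is judged:
By the outcome, as a careful person would: the job done as asked, in the order asked, and still so for the second after the job is handed in, while the arm keeps its last pose, push and grip.
It also fails if it takes over 43 s, if anything falls off the work surface, if the arm or the gripper's body presses on something with over 40 N, if the wrist force passes 120 N, or if a joint passes its speed limit or range.

## Working session

There is one attempt and no reset: what is moved stays moved. The work goes in short steps, Python scripts to look and compute and a shell command to move; the robot and the scene stay as the last step left them, time stands still between calls to the robot, and variables do not carry over. Pictures are saved under pics/ and viewed, at most 10 in all, crops included, and the job is handed in when it is done.

```bash
mkdir -p pics; cat > h.py <<'E'
import numpy as np, cv2
from plant import bot
def cam(n):
    p=bot.camera_params(n); f=192/np.tan(np.radians(p["fovy"])/2)
    return np.array([[f,0,p["cx"]],[0,f,p["cy"]],[0,0,1]]),np.array(p["distortion"],float),np.array(p["camera_from_world"])
def ray(n,uv,c=None):
    K,d,T=c or cam(n); q=cv2.undistortPoints(np.array([[uv]],float),K,d)[0,0]
    R=T[:3,:3]; return -R.T@T[:3,3], R.T@np.array([q[0],q[1],1])
def atz(n,uv,z,c=None):
    o,r=ray(n,uv,c); return o+r*(z-o[2])/r[2]
def proj(n,P,c=None):
    K,d,T=c or cam(n); return cv2.projectPoints(np.array(P,float).reshape(-1,1,3),cv2.Rodrigues(T[:3,:3])[0],T[:3,3],K,d)[0][:,0]
def tri(obs):
    A=0;b=0
    for n,uv in obs:
        o,r=ray(n,uv); r/=np.linalg.norm(r); M=np.eye(3)-np.outer(r,r); A=A+M;b=b+M@o
    return np.linalg.solve(A,b)
E
python3 - <<'E'
from h import *
a=bot.capture("scene");b=bot.capture("top")
cv2.imwrite("pics/s0.png",a);cv2.imwrite("pics/t0.png",b)
for n in("scene","top"):
    K,d,T=cam(n);print(K[0,0],(-T[:3,:3].T@T[:3,3]).round())
print(bot.get_obs())
E
```

```text
364.63790607317856 [-231.  551. 1073.]
361.36597258228517 [ 255.  -60. 1294.]
{'time': 0.1, 'joint_positions': array([ 1.09200289e+00,  3.42615660e-01,  1.52491011e+00, -1.28302710e-05,
        1.27539765e+00, -1.45975811e-01]), 'dq': array([-0.00124167, -0.00079938, -0.00198025,  0.00163259,  0.00036672,
       -0.00179621]), 'tau': array([ 1.88103964e-03, -4.32004881e+01, -2.44695121e+01,  7.19332066e-02,
        5.25683071e-02, -4.54742940e-05]), 'tool_pos': array([171.33553579, 495.90000115, 243.13782104]), 'tcp_rot': array([-3.14027425e+00, -1.81432075e-04,  2.80877865e+00]), 'contact_force': array([0.25452033, 0.25326495, 0.32763319]), 'moment': array([-0.00779694,  0.01199705,  0.0430309 ]), 'finger_force': 0.0, 'grip_width': 91.65821083268703}
```

View pics/s0.png

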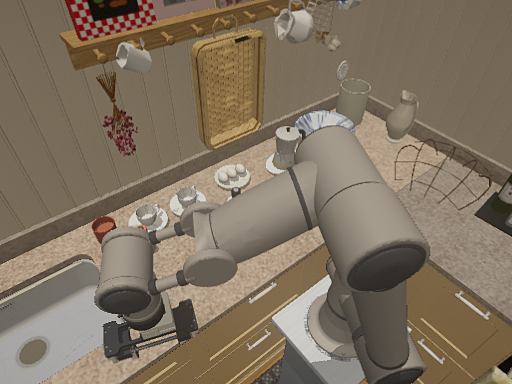

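View pics/t0.png

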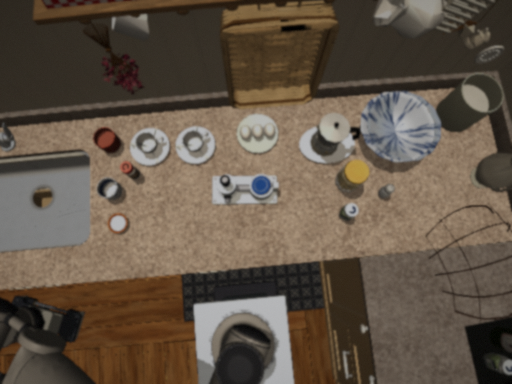

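The top view shows the doser at about (245,190): knob near (227,183), blue cover near (262,186). The arm hides it in the scene view.

```bash
python3 - <<'E'
from h import *
b=cv2.imread("pics/t0.png")[165:215,200:290]
cv2.imwrite("pics/t0c.png",cv2.resize(b,None,fx=8,fy=8,interpolation=cv2.INTER_CUBIC))
for uv,z in(((227,182),166),((262,186),80),((228,187),108),((213,177),4),((278,177),4),((278,203),4),((213,204),4)):print(uv,atz("top",uv,z).round(1))
E
```

```text
(227, 182) [529.6  -2.8 166. ]
(262, 186) [ 525.1 -117.3   80. ]
(228, 187) [526.2  -1.8 108. ]
(213, 177) [592.8  55.3   4. ]
(278, 177) [ 570.2 -182.9    4. ]
(278, 203) [ 473.6 -172.4    4. ]
(213, 204) [492.2  62.5   4. ]
```

View pics/t0c.png

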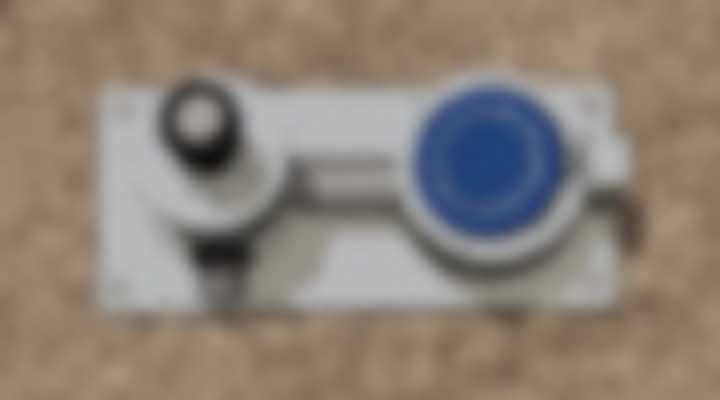

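```bash
python3 - <<'E'
from h import *
f=lambda x,y:(200+x/8-.44,165+y/8-.44)
k=atz("top",f(200,117),166);s=atz("top",f(490,162),79)
c=atz("top",f(213,160),108)
L=[atz("top",f(*p),4) for p in((103,90),(612,90),(612,305),(103,308))]
print(k,s,c);print(np.array(L).round(1), np.mean(L,0))
E
```

```text
[539.60412057   4.25435645 166.        ] [ 529.85515892 -113.72715819   79.        ] [535.14294914   3.58136319 108.        ]
[[ 597.5   57.1    4. ]
 [ 575.4 -176.3    4. ]
 [ 475.5 -165.5    4. ]
 [ 495.8   64.3    4. ]] [536.03173238 -55.10989409   4.        ]
```

```bash

python3 -m pendant '[[[0.4,-0.7,0],[0,0,-0.37],1],[[0.4,-0.7,0],[0,0,-0.37],1],[[0.4,-0.7,0],[0,0,-0.37],1],[[0.4,-0.7,0],[0,0,-0.37],1],[[0.4,-0.7,0],[0,0,-0.37],1],[[0.4,-0.7,0],[0,0,-0.37],1],[[0.4,-0.7,0],[0,0,-0.37],1],[[0.4,-0.7,0],[0,0,-0.37],1],[[0.4,-0.7,0],[0,0,-0.37],1],[[0.4,-0.7,0],[0,0,-0.37],1]]'
python3 -m pendant '[[[0.4,-0.7,0],[0,0,-0.37],1],[[0.4,-0.7,0],[0,0,-0.37],1],[[0.4,-0.7,0],[0,0,-0.37],1],[[0.4,-0.7,0],[0,0,-0.37],1],[[0.4,-0.7,0],[0,0,-0.37],1],[[0.4,-0.7,0],[0,0,-0.37],1],[[0.4,-0.7,0],[0,0,-0.37],1],[[0.4,-0.7,0],[0,0,-0.37],1],[[0.4,-0.7,0],[0,0,-0.37],1],[[0.4,-0.7,0],[0,0,-0.37],1]]'
python3 -m pendant '[[[0.4,-0.7,0],[0,0,-0.37],1],[[0.4,-0.7,0],[0,0,-0.37],1],[[0.4,-0.7,0],[0,0,-0.37],1],[[0.4,-0.7,0],[0,0,-0.37],1],[[0.4,-0.7,0],[0,0,-0.37],1],[[0.4,-0.7,0],[0,0,-0.37],1],[[0.4,-0.7,0],[0,0,-0.37],1],[[0.4,-0.7,0],[0,0,-0.37],1],[[0.4,-0.7,0],[0,0,-0.37],1],[[0,0,0],[0,0,0],1]]'
python3 - <<'E'
from h import *
import pickle
o=bot.get_obs();print(o['tool_pos'],o['tcp_rot'],o['joint_positions'],o['contact_force'])
c=cam("wrist");w=bot.capture("wrist");pickle.dump(c,open("c1.pkl","wb"))
K,d,T=c;print((-T[:3,:3].T@T[:3,3]).round(),T[2,:3])
cv2.imwrite("pics/w1.png",w)
E
```

```text
time: 0.93
tool_pos: [291.7, 285.0, 243.5]
tcp_rot: [-3.141, -0.0, 2.363]
contact_force: [0.9, 0.3, 0.5]
grip_width: 91.7
finger_force: 0.0
time: 1.77
tool_pos: [411.7, 75.1, 243.5]
tcp_rot: [-3.141, -0.0, 1.918]
contact_force: [0.3, 0.6, -0.3]
grip_width: 91.6
finger_force: 0.0
time: 2.6
tool_pos: [520.9, -116.2, 243.0]
tcp_rot: [3.141, 0.001, 1.516]
contact_force: [-0.8, 0.6, -0.8]
grip_width: 91.3
finger_force: 0.0
[ 520.92925647 -116.16971467  242.96884924] [3.14119900e+00 1.21567963e-03 1.51636615e+00] [-3.62460517e-01  3.58288678e-01  1.50193713e+00 -1.08444671e-03
  1.28062331e+00 -3.07720682e-01] [-0.82948413  0.56195334 -0.77125125]
[525. -44. 382.] [-0.01387917 -0.27032528 -0.962669  ]
```

View pics/w1.png

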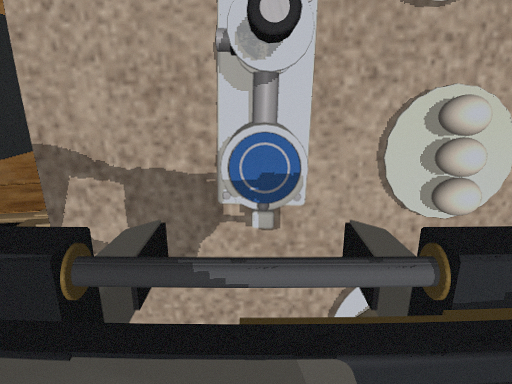

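The wrist view shows the knob top at (275,9), cover centre (264,166) and catch housing near (264,218).

```bash
python3 - <<'E'
from h import *
import pickle
c=pickle.load(open("c1.pkl","rb"))
for n,uv,z in(("knobtop",(275,9),166),("cover",(264,167),79),("drum rim",(264,166),75),("housing top",(264.5,218),82),("collar",(270,30),108),("plateBL",(219,201),4),("plateBR",(304,205),4),("plateTL",(218,1),4),("plateTR",(316,1),4)):
    print(n,atz("w",uv,z,c).round(1))
k=np.array([539,4,0.]);
E
```

```text
knobtop [539.5   4.5 166. ]
cover [ 529.9 -110.5   79. ]
drum rim [ 530.  -110.4   75. ]
housing top [ 528.  -160.1   82. ]
collar [539.    2.8 108. ]
plateBL [ 475.4 -165.6    4. ]
plateBR [ 577.1 -176.1    4. ]
plateTL [491.7  52.    4. ]
plateTR [593.4  46.8   4. ]
```

```bash

python3 -m pendant '[[[0.25,-0.46,0],[0,0,-0.25],-1],[[0,0,-0.5],[0,0,0],-1],[[0,0,-0.6],[0,0,0],-1],[[0,0,-0.6],[0,0,0],-1],[[0,0,-0.6],[0,0,0],-1],[[0,0,-0.6],[0,0,0],-1],[[0,0,-0.6],[0,0,0],-1],[[0,0,-0.5],[0,0,0],-1],[[0,0,0],[0,0,0],-1],[[0,0,0],[0,0,0],-1]]'
```

```text
time: 3.48
tool_pos: [526.3, -125.7, 123.4]
tcp_rot: [-3.14, -0.001, 1.492]
contact_force: [-0.4, -0.8, 0.8]
grip_width: 29.4
finger_force: 0.0
```

```bash

python3 -m pendant '[[[0.07,-0.14,0],[0,0,0],-1],[[0,0,0],[0,0,0],-1],[[0,0,-0.1],[0,0,0],-1],[[0,0,-0.1],[0,0,0],-1],[[0,0,-0.1],[0,0,0],-1],[[0,0,0],[0,0,0],-1],[[0,0,0],[0,0,0],-1],[[0,0,0],[0,0,0],-1],[[0,0,0],[0,0,0],-1],[[0,0,0],[0,0,0],-1]]'
python3 - <<'E'
from h import *
cv2.imwrite("pics/w2.png",bot.capture("wrist"))
E
```

```text
time: 4.32
tool_pos: [529.2, -130.8, 114.8]
tcp_rot: [3.141, 0.0, 1.491]
contact_force: [-0.3, 0.5, -0.2]
grip_width: 0.4
finger_force: 0.0
```

View pics/w2.png

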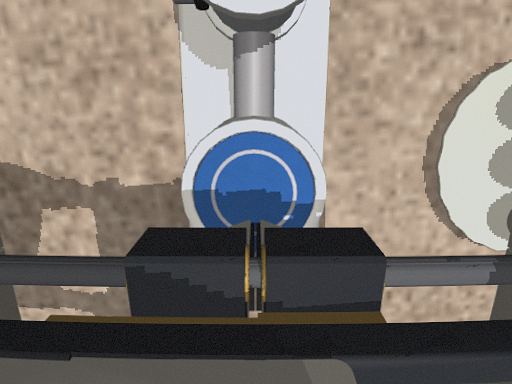

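The closed fingers stand over the cover's far part, centred in x (255 vs cover 254). Now pressing slowly.

```bash

python3 -m pendant '[[[0,0,-0.08],[0,0,0],-1],[[0,0,-0.08],[0,0,0],-1],[[0,0,-0.06],[0,0,0],-1],[[0,0,-0.06],[0,0,0],-1],[[0,0,-0.04],[0,0,0],-1],[[0,0,-0.04],[0,0,0],-1],[[0,0,-0.04],[0,0,0],-1],[[0,0,0],[0,0,0],-1],[[0,0,0],[0,0,0],-1],[[0,0,0],[0,0,0],-1]]'
```

```text
time: 5.2
tool_pos: [529.0, -130.7, 102.6]
tcp_rot: [-3.141, -0.0, 1.491]
contact_force: [-0.2, 0.2, 1.6]
grip_width: 0.4
finger_force: 0.0
```

```bash

python3 -m pendant '[[[0,0,-0.03],[0,0,0],-1],[[0,0,-0.03],[0,0,0],-1],[[0,0,-0.03],[0,0,0],-1],[[0,0,-0.03],[0,0,0],-1],[[0,0,-0.03],[0,0,0],-1],[[0,0,-0.03],[0,0,0],-1],[[0,0,0],[0,0,0],-1],[[0,0,0],[0,0,0],-1],[[0,0,0],[0,0,0],-1],[[0,0,0],[0,0,0],-1]]'
```

```text
time: 6.03
tool_pos: [529.1, -130.7, 97.3]
tcp_rot: [3.142, -0.0, 1.491]
contact_force: [0.5, -0.4, 0.5]
grip_width: 0.2
finger_force: 0.0
```

```bash

python3 -m pendant '[[[0,0,-0.03],[0,0,0],-1],[[0,0,-0.03],[0,0,0],-1],[[0,0,-0.03],[0,0,0],-1],[[0,0,-0.03],[0,0,0],-1],[[0,0,-0.02],[0,0,0],-1],[[0,0,-0.02],[0,0,0],-1],[[0,0,-0.02],[0,0,0],-1],[[0,0,0],[0,0,0],-1],[[0,0,0],[0,0,0],-1],[[0,0,0],[0,0,0],-1]]'
```

```text
time: 6.87
tool_pos: [529.1, -130.8, 92.3]
tcp_rot: [3.141, 0.0, 1.491]
contact_force: [-1.2, 0.3, 5.1]
grip_width: 0.4
finger_force: 2.7
```

```bash

python3 -m pendant '[[[0,0,-0.02],[0,0,0],-1],[[0,0,-0.02],[0,0,0],-1],[[0,0,0],[0,0,0],-1],[[0,0,0],[0,0,0],-1],[[0,0,0],[0,0,0],-1],[[0,0,0],[0,0,0],-1],[[0,0,0],[0,0,0],-1],[[0,0,0],[0,0,0],-1],[[0,0,0],[0,0,0],-1],[[0,0,0],[0,0,0],-1]]'
```

```text
time: 7.7
tool_pos: [529.1, -130.8, 92.2]
tcp_rot: [3.141, 0.0, 1.491]
contact_force: [-5.2, 0.2, 14.4]
grip_width: 0.6
finger_force: 7.3
```

```bash

python3 -m pendant '[[[0,0,0.1],[0,0,0],-1],[[0,0,0.3],[0,0,0],-1],[[0,0,0.6],[0,0,0],-1],[[0,0,0.8],[0,0,0],-1],[[0,0,0.8],[0,0,0],-1],[[0,0,0.8],[0,0,0],-1],[[0,0,0.8],[0,0,0],1],[[0,0,0.5],[0,0,0],1],[[0,0,0],[0,0,0],1],[[0,0,0],[0,0,0],1]]'
python3 - <<'E'
from h import *
import pickle
o=bot.get_obs();print(o['tool_pos'],o['tcp_rot'])
c=cam("wrist");w=bot.capture("wrist");pickle.dump(c,open("c3.pkl","wb"))
a=w[0:240,140:400]
cv2.imwrite("pics/w3.png",cv2.resize(a,None,fx=2.5,fy=2.5,interpolation=cv2.INTER_CUBIC))
E
```

```text
time: 8.53
tool_pos: [529.3, -130.8, 232.2]
tcp_rot: [3.14, 0.0, 1.491]
contact_force: [-0.4, 0.2, 0.0]
grip_width: 22.5
finger_force: 0.0
[ 529.30180918 -130.80722757  232.18586466] [3.14008696e+00 3.77206118e-04 1.49122012e+00]
```

View pics/w3.png

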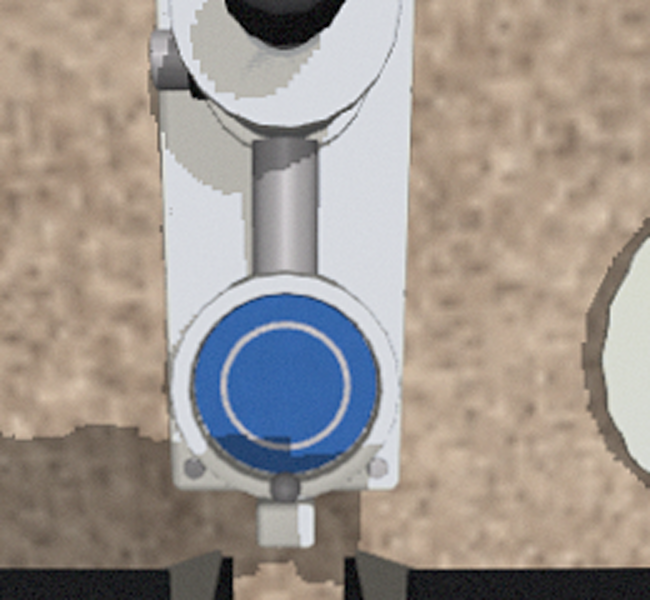

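The cover now fills the seat evenly, edges at x 192–380 and y 292–480 in the crop, with the catch ball visible outside it: it looks seated. I'll check this by projection and work out the knob.

```bash
python3 - <<'E'
from h import *
import pickle
c=pickle.load(open("c3.pkl","rb"))
f=lambda x,y:(140+x/2.5-.3,y/2.5-.3)
s=atz("w",f(286,386),75,c);print("seat",s,"ball",atz("w",f(286,488),75,c),"housing",atz("w",f(286,525),82,c),'tube',atz("w",f(285,150),60,c))
t=np.linspace(0,2*np.pi,72)
P=s+np.c_[33.3*np.cos(t),33.3*np.sin(t),0*t]
q=(proj("w",P,c)-[140,0]+.3)*2.5;print(q.min(0),q.max(0))
L=atz("w",f(192,386),75,c);R=atz("w",f(380,386),75,c);T=atz("w",f(286,292),75,c);B=atz("w",f(286,480),75,c)
print(np.linalg.norm(L-R),np.linalg.norm(T-B))
u=np.array([.082,.997,0]);print("knob pred",s+120*u)
E
```

```text
seat [ 530.41127892 -111.19971121   75.        ] ball [ 527.37173778 -149.601092     75.        ] housing [ 526.4184208  -161.71721521   82.        ] tube [536.52209238 -29.2775342   60.        ]
[193.86313049 292.30359925] [378.07143646 474.52756759]
67.96408709623749 68.80764324782726
knob pred [540.25127892   8.44028879  75.        ]
```

```bash

python3 -m pendant '[[[0.05,0.5,0.2],[0,0,0],1],[[0.05,0.5,0.2],[0,0,0],1],[[0.05,0.5,0.2],[0,0,0],1],[[0,0,0],[0,0,0],1],[[0,0,0],[0,0,0],1],[[0,0,0],[0,0,0],1],[[0,0,0],[0,0,0],1],[[0,0,0],[0,0,0],1],[[0,0,0],[0,0,0],1],[[0,0,0],[0,0,0],1]]'
python3 - <<'E'
from h import *
import pickle
o=bot.get_obs();print(o['tool_pos'],o['tcp_rot'])
c=cam("wrist");w=bot.capture("wrist");pickle.dump(c,open("c4.pkl","wb"))
a=w[0:230,140:400]
cv2.imwrite("pics/w4.png",cv2.resize(a,None,fx=2.5,fy=2.5,interpolation=cv2.INTER_CUBIC))
E
```

```text
time: 9.42
tool_pos: [533.5, -86.2, 249.5]
tcp_rot: [-3.141, -0.0, 1.491]
contact_force: [0.3, -0.6, 0.4]
grip_width: 90.5
finger_force: 0.0
[533.50079676 -86.16645    249.51679567] [-3.14132287e+00 -4.65081533e-05  1.49062535e+00]
```

View pics/w4.png

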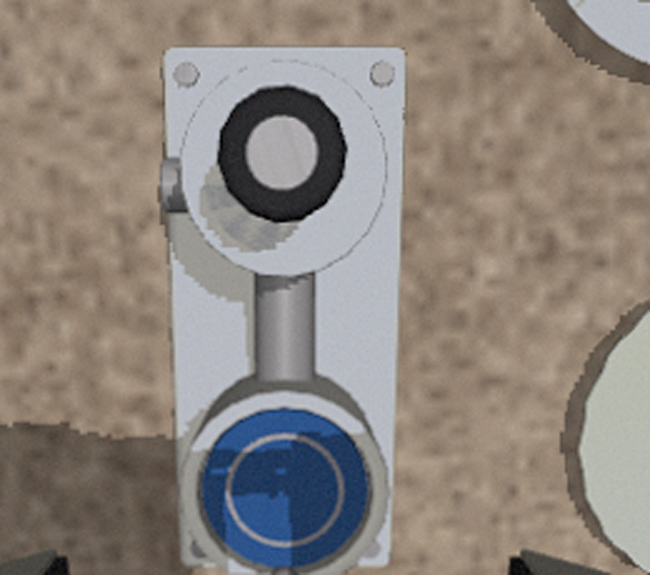

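The knob top disc is at (282,151) in the crop and the collar's circle is centred at about (284,167).

```bash
python3 - <<'E'
from h import *
import pickle
c=pickle.load(open("c4.pkl","rb"))
f=lambda x,y:(140+x/2.5-.3,y/2.5-.3)
print("knob",atz("w",f(282,151),166,c),"collar",atz("w",f(284,167),108,c),"seat",atz("w",f(285,490),75,c))
E
```

```text
knob [539.38969028   6.72527892 166.        ] collar [539.66022806   7.32776931 108.        ] seat [ 530.38592265 -110.9595436    75.        ]
```

```bash

python3 -m pendant '[[[0.05,0.77,0],[0,0,0],1],[[0.05,0.77,0],[0,0,0],1],[[0.05,0.77,0],[0,0,0],1],[[0.05,0.77,0],[0,0,0],1],[[0,0,0],[0,0,0],1],[[0,0,-0.6],[0,0,0],1],[[0,0,-0.8],[0,0,0],1],[[0,0,-0.6],[0,0,0],1],[[0,0,0],[0,0,0],1],[[0,0,0],[0,0,0],1]]'
```

```text
time: 10.3
tool_pos: [539.3, 6.2, 189.4]
tcp_rot: [-3.14, 0.0, 1.491]
contact_force: [0.5, 0.3, 1.2]
grip_width: 92.0
finger_force: 0.0
```

```bash

python3 -m pendant '[[[0,0,-0.5],[0,0,0],0.2],[[0,0,-0.5],[0,0,0],0],[[0,0,-0.38],[0,0,0],-0.1],[[0,0,0],[0,0,0],-0.1],[[0,0,0],[0,0,0],-0.15],[[0,0,0],[0,0,0],-0.18],[[0,0,0],[0,0,0],-0.2],[[0,0,0],[0,0,0],-0.22],[[0,0,0],[0,0,0],-0.22],[[0,0,0],[0,0,0],-0.22]]'
python3 - <<'E'
from h import *
w=bot.capture("wrist")
cv2.imwrite("pics/w5.png",w)
E
```

```text
time: 11.13
tool_pos: [539.7, 6.6, 148.8]
tcp_rot: [3.141, 0.0, 1.491]
contact_force: [-0.1, 0.8, -0.3]
grip_width: 36.2
finger_force: 0.0
```

View pics/w5.png

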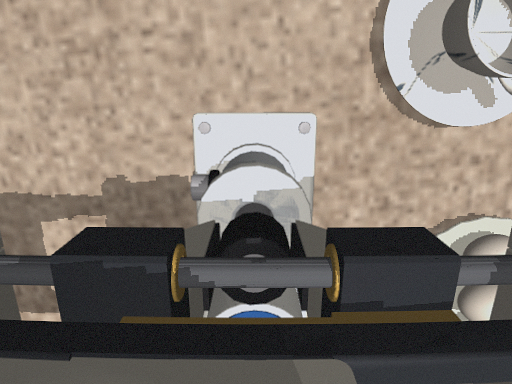

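The knob (centre column about 255) sits midway between the fingers (217 and 293), with no contact force yet. Closing.

```bash

python3 -m pendant '[[[0,0,0],[0,0,0],-0.24],[[0,0,0],[0,0,0],-0.25],[[0,0,0],[0,0,0],-0.26],[[0,0,0],[0,0,0],-0.28],[[0,0,0],[0,0,0],-0.4],[[0,0,0],[0,0,0],-0.6],[[0,0,0],[0,0,0],-1],[[0,0,0],[0,0,0],-1],[[0,0,0],[0,0,0],-1],[[0,0,0],[0,0,0],-1]]'
```

```text
time: 12.02
tool_pos: [539.5, 6.6, 148.3]
tcp_rot: [-3.141, 0.0, 1.491]
contact_force: [-0.1, 0.3, 1.1]
grip_width: 33.6
finger_force: 30.0
```

Firm, with no side load. Now I draw it up by 54 mm in steps.

```bash

python3 -m pendant '[[[0,0,0.05],[0,0,0],-1],[[0,0,0.1],[0,0,0],-1],[[0,0,0.1],[0,0,0],-1],[[0,0,0.12],[0,0,0],-1],[[0,0,0.12],[0,0,0],-1],[[0,0,0.12],[0,0,0],-1],[[0,0,0.1],[0,0,0],-1],[[0,0,0.05],[0,0,0],-1],[[0,0,0],[0,0,0],-1],[[0,0,0],[0,0,0],-1]]'
```

```text
time: 12.85
tool_pos: [539.6, 6.6, 171.2]
tcp_rot: [3.141, 0.0, 1.491]
contact_force: [-0.1, -0.7, -1.9]
grip_width: 33.6
finger_force: 30.0
```

```bash

python3 -m pendant '[[[0,0,0.05],[0,0,0],-1],[[0,0,0.12],[0,0,0],-1],[[0,0,0.16],[0,0,0],-1],[[0,0,0.18],[0,0,0],-1],[[0,0,0.18],[0,0,0],-1],[[0,0,0.16],[0,0,0],-1],[[0,0,0.12],[0,0,0],-1],[[0,0,0.06],[0,0,0],-1],[[0,0,0],[0,0,0],-1],[[0,0,0],[0,0,0],-1]]'
python3 -m pendant '[[[0,0,0],[0,0,0],-1],[[0,0,0],[0,0,0],-1],[[0,0,0],[0,0,0],-1],[[0,0,0],[0,0,0],-1],[[0,0,0],[0,0,0],-1],[[0,0,0],[0,0,0],-1],[[0,0,0],[0,0,0],-1],[[0,0,0],[0,0,0],-1],[[0,0,0],[0,0,0],-1],[[0,0,0],[0,0,0],-1]]'
python3 - <<'E'
from h import *
a=bot.capture("wrist");b=bot.capture("scene");t=bot.capture("top")
u,v=proj("scene",[[539,6,110]])[0];print(u,v);u2,v2=proj("top",[[536,-50,110]])[0]
x,y=int(u),int(v);x2,y2=int(u2),int(v2)
cr=lambda im,x,y:cv2.resize(im[max(y-35,0):max(y-35,0)+70,max(x-45,0):max(x-45,0)+90],(380,296),interpolation=cv2.INTER_CUBIC)
cv2.imwrite("pics/f.png",np.vstack([cv2.resize(a[100:330,100:400],(760,300)),np.hstack([cr(b,x,y),cr(t,x2,y2)])]))
E
```

```text
time: 13.68
tool_pos: [539.6, 6.6, 202.1]
tcp_rot: [3.141, 0.0, 1.491]
contact_force: [0.4, -0.1, -1.4]
grip_width: 33.6
finger_force: 30.0
time: 14.52
tool_pos: [539.6, 6.6, 202.1]
tcp_rot: [3.141, 0.0, 1.491]
contact_force: [0.2, 0.3, -2.2]
grip_width: 33.5
finger_force: 30.0
235.5198306421017 199.77813375875562
```

View pics/f.png

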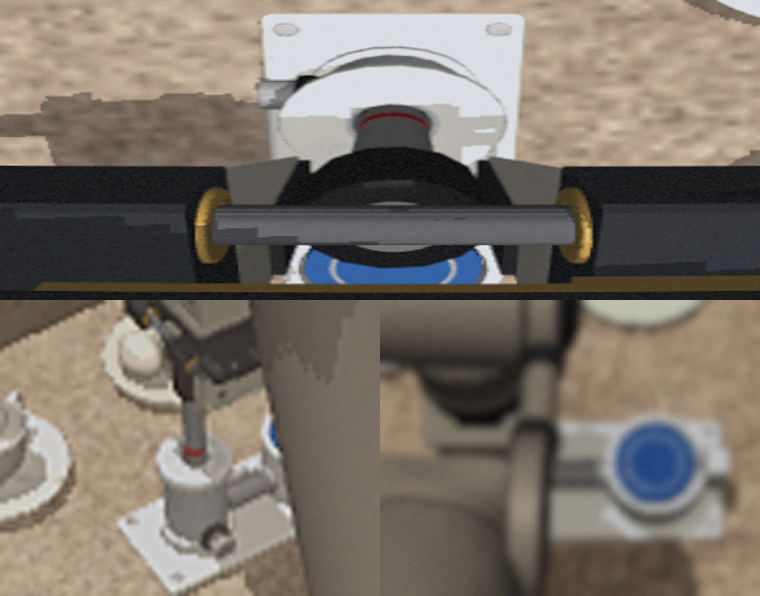

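```bash
python3 - <<'E'
from h import *
p=proj("scene",[[539.5,6.5,z] for z in(108,112,118,122,126)])
p=(p-[235-45,199-35])*[380/90,296/70]+[0,300];print(p.round(1))
E
```

```text
[[191.4 452.8]
 [191.4 449.6]
 [191.2 444.8]
 [191.2 441.5]
 [191.1 438.3]]
```

```bash
python3 - <<'E'
from h import *
b=bot.capture("scene")
x0,y0=218,170;s=14
im=cv2.resize(b[y0:y0+42,x0:x0+36],None,fx=s,fy=s,interpolation=cv2.INTER_NEAREST)
t=np.linspace(0,2*np.pi,60)
for r,z,col in((34,108,(0,255,0)),(10.75,108,(0,255,255)),(10,118,(255,0,255)),(10,126,(255,0,255))):
    q=proj("scene",np.c_[539.5+r*np.cos(t),6.5+r*np.sin(t),0*t+z])
    q=((q-[x0,y0]+.5)*s).astype(np.int32);cv2.polylines(im,[q],True,col,1)
cv2.imwrite("pics/f2.png",im)
E
```

```text
(no output)
```

View pics/f2.png

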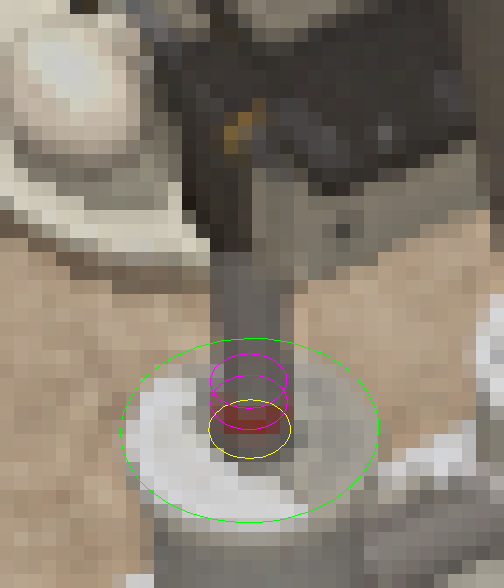

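The whole red ring (rows 402–432) lies where 54 mm of lift predicts, with bare rod below it down to the mouth. The cover also looks flush from above, so I'm handing in.

```bash
python3 -c "
from plant import bot
print(bot.get_obs()['tool_pos']);print(bot.close_job())"
```

```text
[539.59441238   6.62107226 202.05241619]
the job is handed in; nothing more can be done
None
```

I pressed the blue cover flush first, then drew the piston straight up about 54 mm so the whole red ring shows, with the black ring still hidden; I handed the job in at about 15 s with the knob held still (no verdict was returned).

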